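# Cover the cleaning hatch and hold the sprung dust shutter half open

## Task

Get the dust extraction box ready for a suction test: put the loose cover plate into the square hatch recess on top of the box and press it down firmly so that it sits level and flush. Then slide the sprung shutter open to half its travel, where the middle of its upright tab is level with the long middle marks on the guides, and finish while still holding it there with the fingers, because it springs shut when let go. Do not disturb the steel bench block or the two jars.

Things in the scene. Friction and masses are not known exactly. Their poses are not given: they have to be found in the camera images.
- cover_center (a point): Loose plain aluminium cover plate, 60 x 60 x 6 mm, with an upright grip bar on its middle, 10 mm thick (x), 34 mm long (y), 26 mm high: 32 mm high in all, about 0.1 kg. It lies flat on the bench, bar up. The point is the plate's middle in plan, 16 mm above its underside; z points up. It fits its recess in any of four quarter turns.
- hatch_seat (a point): Centre of the ledge (floor) of the square hatch recess at the +y end of the box top. Recess 66 x 66 mm with sides along x and y, 6 mm deep: floor 39 mm and rim 45 mm above the bench, with a 44 mm square hole in the floor. With the cover fully home its underside is at this point and its plate's top face is flush with the rim. z is up.
- housing: Grey dust extraction box fixed to the bench, 96 mm (x) by 230 mm (y), 45 mm high, with a pipe stub at its +x side. Origin: centre of its underside; x, y as for all points on it. The hatch recess is at the +y end of its top, the shutter between two low guides (52 mm above the bench) at the -y end.
- shutter_grip (a point): Middle of the upright aluminium tab on the steel shutter, 69.5 mm above the bench. The tab is 10 mm thick (y), 40 mm long (x), and stands from 49.5 to 81.5 mm above the bench. Shut, it is 101 mm in -y from hatch_seat. It opens along the box's -y, away from the hatch. Three marks on each guide show the tab's middle at shut, half (long mark) and full travel.
- shutter (a joint): How far the shutter is open, in m: 0 shut (as it starts), 0.025 half, 0.050 fully open at its stop. The spring force rises from about 4 N at shut to 9 N at half and 14 N at full travel; it shuts by itself when let go.
- bench_block: Plain steel bench block lying flat, 66 x 66 x 18 mm, without any bar; origin at the centre of its underside. A bystander: leave it alone.
- black_jar: Small black jar, 40 mm across, 34 mm high; origin at the centre of its underside. A bystander: leave it alone.
- yellow_jar: Small yellow jar with a white lid, 35 mm across, 30 mm high; origin at the centre of its underside. A bystander: leave it alone.

How it is judged:
On the way, in this order (a step that is already met when the one before it is completed fails the run):
1. the cover is in the recess, level and flush, and is pressed down on its ledge (horizontal distance between cover_center and hatch_seat below 0.006 m and z of cover_center in the frame of hatch_seat between 0.014 and 0.018 m and angle between cover_center's own z axis and vertical below 0.04 rad and contact force between cover and housing above 4 N), for 0.2 s.
2. the fingers hold the shutter at half travel (value of joint shutter between 0.0205 and 0.0295 m and contact force between the fingers and shutter above 3 N), for 0.3 s.
At the end, for the whole second after the job is handed in: The cover lies in the recess (centre within 6 mm, height within 2 mm, tilt under 0.04 rad), untouched by the fingers; the shutter stands still at half travel (25 mm, within 4.5 mm), held there by the fingers with more than 3 N when the program finishes (all of step 2 and horizontal distance between cover_center and hatch_seat below 0.006 m and z of cover_center in the frame of hatch_seat between 0.014 and 0.018 m and angle between cover_center's own z axis and vertical below 0.04 rad and velocity of joint shutter between -0.01 and 0.01 m/s and contact force between the fingers and cover below 0.2 N); the arm keeps its last pose, push and grip.
It fails at once if the bench block is moved by more than 25 mm or tipped (distance of bench_block from where it was at the start of the episode above 0.025 m or angle between bench_block's own z axis and vertical above 0.4 rad).
It fails at once if the black jar is moved by more than 25 mm or tipped (distance of black_jar from where it was at the start of the episode above 0.025 m or angle between black_jar's own z axis and vertical above 0.4 rad).
It fails at once if the yellow jar is moved by more than 25 mm or tipped (distance of yellow_jar from where it was at the start of the episode above 0.025 m or angle between yellow_jar's own z axis and vertical above 0.4 rad).
It also fails if it takes over 48 s, if anything falls off the work surface, if the arm or the gripper's body presses on something with over 40 N, if the wrist force passes 120 N, or if a joint passes its speed limit or range.

## Robot

A 6-joint arm with a two-finger parallel gripper is mounted at the origin on the work surface; the furniture and walls round the work are solid. World frame = base frame: x ahead of the robot, y to its left, z up, the work surface at z = 0. Lengths are in m, angles in rad, forces in N, time in s.
With the tool pointing down it reaches from about 0.425 to 0.925 m from the base axis. Payload 12.5 kg.
Tool frame: the origin (TCP) lies on the centre line of the jaws, within the pads' length; the fingertips stand 17 mm ahead of it and the grasp point (between the pads) lies 2 mm behind it; z points along the fingers, y is the direction in which the jaws open and shut (so a half turn about z gives the same grasp; the last joint's range is limited). The gripper opens to 85 mm and grips with 20 to 120 N. Pads are 22 mm wide; open, the fingers measure 114 mm over their backs; the gripper's body (76 mm by 85 mm) begins 54 mm behind the grasp point. The pads swing forward as they close: fully open they stand 13 mm farther back than shut.
Start: joints at [-0.811, 0.491, 1.559, -0, 1.092, -0.106], TCP at [0.476, -0.405, 0.248] pointing down, gripper open.
Joint ranges: [-3.1, 3.1], [-0.84, 2.19], [0.05, 2.79], [-1.13, 4.28], [0.06, 2.93], [-2.69, 2.69]. Speed limits (rad/s): [2.22, 2.22, 2.79, 3.14, 3.14, 3.14].

## Interface

Orientations are given as a rotation vector (axis times angle).
In Python, from plant import status, get_image, camera_model, r gives the robot as it stands.
- The arm moves only by the tool send_rows, never from a script. Its argument "plan" is a list of rows, each a list of 7 numbers: the shift along the tool's x, y, z each as a share of 3 cm, from -1 to 1, then the turn, a rotation vector about the tool's x, y, z each as a share of 8 degrees, from -1 to 1, then the opening, from 0 (shut) to 1 (fully open). A call has 1 to 8 rows; each row shifts and turns the commanded pose from where the row before left it, along the tool's axes as they then stand; what a row does not reach is not made up. A row lasts 1/10 s, in which the tool goes at most 50 mm and 8.59 degrees, less where a joint would pass 70% of its speed; a pose out of reach is approached as far as the arm can. A call with a number of a shift or a turn outside -1 to 1 is refused whole. A call with a gripper value outside its range is refused whole. The fingers move at their own pace and stop on an object; the grip force is fixed at half the most. Time passes only in rows, so rows that do not move let the fingers close. It gives the time, the measured TCP pose, the force and the opening at its end, in the units of the state.
- status.read_state(): the state, without advancing time (a new reading comes with each control period).
- get_image(name): name is "scene" or "top" or "wrist"; returns the picture (400x640x3 uint8, red, green, blue); there is no depth.
- camera_model(name): a dict with "camera_matrix" (3x3 intrinsics, pixels), "D" ([k1, k2, p1, p2, k3] as OpenCV has them; the pictures are not rectified), "cam_to_world" (4x4, takes a point from camera to world coordinates); the wrist camera has in their place "tool_from_camera" (4x4, takes a point from camera to tool coordinates, whose origin is the TCP and whose axes are the flange's). Camera axes: x right, y down, z forward; pixel columns grow to the right and rows downward; lengths in m; the calibration is good to about 2 mm. A picture is of the moment at which its call begins: read the wrist's pose just before it. camera_model takes no time and is no camera call.
- r.finish_job(): hands the job in, once; it reports no verdict.
The state is a dict: "time": time; "joints": joint angles; "dq": joint speeds; "joint_torque": joint torques, N m; "tcp_pos": TCP position; "eef_rot": TCP orientation; "wrist_force": force on the tool from outside, world axes, zero at the start; "torque": the same for the moment, N m; "width": finger opening in m.
Only numpy, scipy, OpenCV 4.12 (cv2) and the standard library are available. Lean on these libraries where they do the work, as an engineer would, in place of code of your own. Each camera call takes 0.05 s, during which the arm holds its last target.

## Working session

There is one attempt and no reset: what is moved stays moved. The work goes in short steps, Python scripts to look and compute and a tool call to move; the robot and the scene stay as the last step left them, time stands still between calls to the robot, and variables do not carry over. Pictures are saved under pics/ and viewed, and the job is handed in when it is done.

Besides the shell and the picture viewer there is one more tool, called as name([rows], argument=value, ...), one row to a line, values as JSON. send_rows: Moves the arm, as the interface text tells. Its arguments: {"type":"object","properties":{"plan":{"type":"array","items":{"type":"array","items":{"type":"number"}}}},"required":["plan"]}

```bash
ls; mkdir -p pics
python3 - <<'E'
from plant import status, get_image, camera_model, r
import cv2
print(status.read_state())
for n in ("scene","top"):
    im=get_image(n); cv2.imwrite(f"pics/{n}0.png",im[:,:,::-1])
    print(n,camera_model(n))
print(camera_model("wrist"))
E
```

```text
pics
{'time': 0.0, 'joints': array([-8.10544256e-01,  4.91552257e-01,  1.55947260e+00, -2.43666283e-05,
        1.09172804e+00, -1.05600052e-01]), 'dq': array([ 0.00135015, -0.00068652, -0.00042313, -0.00072084, -0.00023339,
       -0.00125404]), 'joint_torque': array([ 4.95024811e-03, -6.18435073e+01, -2.61597651e+01,  9.49366972e-05,
        3.96219242e-03,  4.93753305e-06]), 'tcp_pos': array([ 0.47588528, -0.40481731,  0.2477243 ]), 'eef_rot': array([-2.85075739e+00, -1.31754630e+00,  6.17893496e-04]), 'wrist_force': array([0.7986259 , 0.30036525, 0.39465432]), 'torque': array([-0.02545467, -0.03183959,  0.02132623]), 'width': 0.08545928755928774}
scene {'camera_matrix': array([[487.10950589,   0.        , 313.90588714],
       [  0.        , 487.10950589, 200.63933945],
       [  0.        ,   0.        ,   1.        ]]), 'D': array([-0.04209509,  0.        ,  0.        ,  0.        ,  0.        ]), 'cam_to_world': array([[-6.65350687e-01, -5.77554816e-01,  4.73010463e-01,
         8.41377219e-02],
       [-7.46530570e-01,  5.14107237e-01, -4.22357499e-01,
         3.95965262e-01
[... 692 characters left out ...]
01],
       [ 0.00000000e+00,  0.00000000e+00,  0.00000000e+00,
         1.00000000e+00]])}
{'camera_matrix': array([[347.44914896,   0.        , 323.35982817],
       [  0.        , 347.44914896, 196.87927187],
       [  0.        ,   0.        ,   1.        ]]), 'D': array([0.02516832, 0.        , 0.        , 0.        , 0.        ]), 'tool_from_camera': array([[-4.76061178e-04, -9.45812681e-01, -3.24712405e-01,
         8.43032664e-02],
       [ 9.99999873e-01, -5.04503509e-04,  3.40208430e-06,
        -4.77713562e-04],
       [-1.67036282e-04, -3.24712362e-01,  9.45812801e-01,
        -1.25874843e-01],
       [ 0.00000000e+00,  0.00000000e+00,  0.00000000e+00,
         1.00000000e+00]])}
```

View pics/scene0.png

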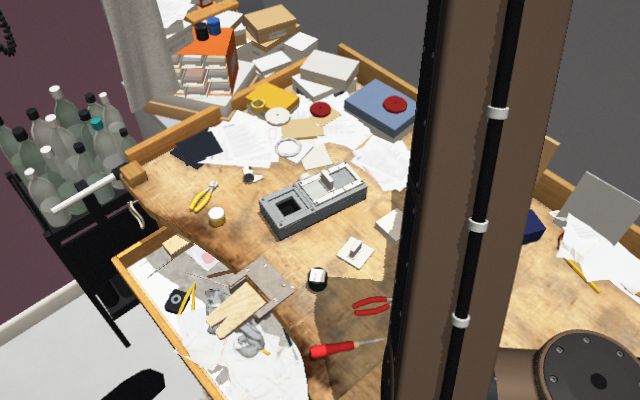

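View pics/top0.png

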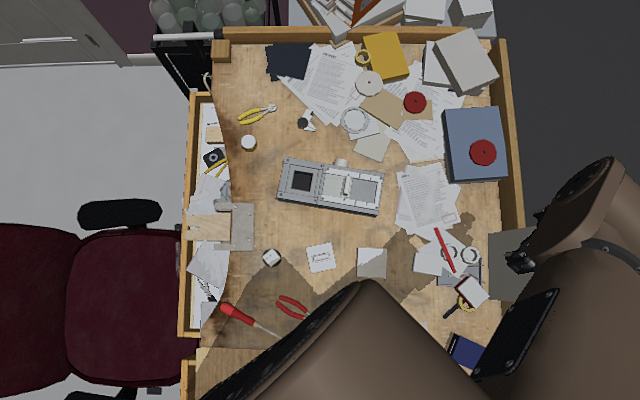

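The scene view shows the box near (315,200), the cover near (355,250), the block beside the arm near (392,225), and the jars near (317,278) and (216,216). In the top view the box is at (330,186), the cover at (319,257), the block at (372,262), and the jars at (272,258) and (248,142). I'll zoom in next.

```bash
cat > h.py <<'E'
import numpy as np, cv2
from plant import status, get_image, camera_model, r
from scipy.spatial.transform import Rotation as R
def ray(name,uv,pose=None):
    m=camera_model(name)
    p=cv2.undistortPoints(np.array(uv,float).reshape(-1,1,2),m["camera_matrix"],m["D"])[:,0]
    d=np.c_[p,np.ones(len(p))]
    if name=="wrist":
        T=np.eye(4);T[:3,:3]=R.from_rotvec(pose[1]).as_matrix();T[:3,3]=pose[0];T=T@m["tool_from_camera"]
    else: T=m["cam_to_world"]
    return T[:3,3],d@T[:3,:3].T
def onz(name,uv,z,pose=None):
    o,d=ray(name,uv,pose); z=np.broadcast_to(z,(len(d),))
    return o+d*((z-o[2])/d[:,2])[:,None]
E
python3 - <<'E'
import cv2
t=cv2.imread("pics/top0.png")
cv2.imwrite("pics/tz.png",cv2.resize(t[130:290,235:415],None,fx=4.4,fy=3.7*4.4/3.7*0.85,interpolation=cv2.INTER_CUBIC)) if 0 else cv2.imwrite("pics/tz1.png",cv2.resize(t[145:220,265:395],None,fx=6,fy=6,interpolation=cv2.INTER_CUBIC))
cv2.imwrite("pics/tz2.png",cv2.resize(t[235:285,255:395],None,fx=5.5,fy=5.5,interpolation=cv2.INTER_CUBIC))
E
```

```text
(no output)
```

View pics/tz1.png

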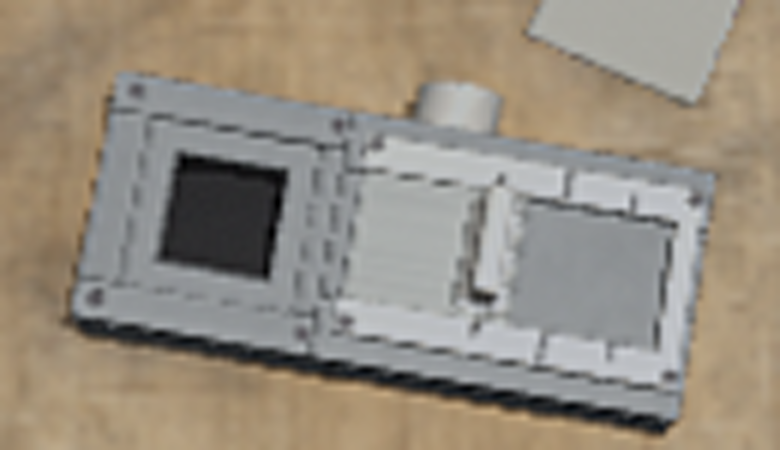

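View pics/tz2.png

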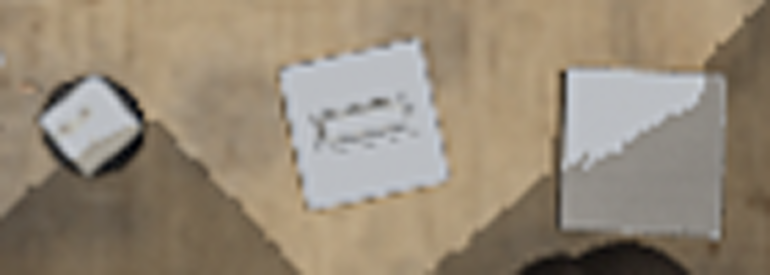

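Run:
```python
from h import *
np.set_printoptions(precision=4,suppress=True)
f=lambda p,s,o:(np.array(p,float)+.5)/s-.5+np.array(o)
hole=f([(178,152),(290,168),(270,278),(158,262)],6,(265,145))
H=onz("top",hole,.039);print("hole",H,H.mean(0),np.linalg.norm(np.diff(H[[0,1,2,3,0]],axis=0),axis=1))
box=f([(118,73),(715,172),(78,320)],6,(265,145))
B=onz("top",box,.045);print("box",B, np.linalg.norm(B[1]-B[0]),np.linalg.norm(B[2]-B[0]));v=B[0]-B[1];print("yaw y axis",np.degrees(np.arctan2(v[1],v[0])))
cov=f([(280,70),(417,38),(450,182),(312,212)],5.5,(255,235))
C=onz("top",cov,.006);print("cov",C.mean(0),np.linalg.norm(np.diff(C[[0,1,2,3,0]],axis=0),axis=1))
for i in range(4):
    v=C[(i+1)%4]-C[i];print(np.degrees(np.arctan2(v[1],v[0])))
blk=f([(565,70),(724,75),(720,240),(560,232)],5.5,(255,235));print("blk",onz("top",blk,.018).mean(0))
print("jars",onz("top",f([(92,125)],5.5,(255,235)),.034),onz("top",[(248.5,142)],.03))
s=status.read_state();T=R.from_rotvec(s["eef_rot"]).as_matrix();print(T)
```

```text
hole [[ 0.6497  0.0057  0.039 ]
 [ 0.6433 -0.0369  0.039 ]
 [ 0.6008 -0.0292  0.039 ]
 [ 0.6071  0.013   0.039 ]] [ 0.6252 -0.0119  0.039 ] [0.043  0.0432 0.0426 0.0432]
box [[ 0.6792  0.0284  0.045 ]
 [ 0.6398 -0.1973  0.045 ]
 [ 0.5839  0.0423  0.045 ]] 0.2290449143577584 0.09632280782135692
yaw y axis 80.10276378846629
cov [ 0.4533 -0.0544  0.006 ] [0.0584 0.0607 0.0581 0.0597]
-77.08233409026592
-167.60009861284442
101.9084146133838
12.744002165547311
blk [ 0.4407 -0.1673  0.018 ]
jars [[0.4526 0.0555 0.034 ]] [[0.7196 0.1135 0.03  ]]
[[ 0.648   0.7616 -0.0007]
 [ 0.7616 -0.648   0.0007]
 [ 0.0001 -0.001  -1.    ]]
```

send_rows([
  [0, 0, 0, 0, 0, -0.945, 1],
  [0, 0, 0, 0, 0, -0.945, 1],
  [0, 0, 0, 0, 0, -0.945, 1],
  [0, 0, 0, 0, 0, -0.945, 1],
  [0, 0, 0, 0, 0, -0.945, 1],
  [0, 0, 0, 0, 0, -0.945, 1],
  [0, 0, 0, 0, 0, -0.945, 1],
  [0, 0, 0, 0, 0, 0, 1],
])

```text
time: 0.9
tcp_pos: [0.4759, -0.4049, 0.248]
eef_rot: [-1.963, -2.452, -0.0]
wrist_force: [-0.2, -0.8, 0.8]
width: 0.0857
```

send_rows([
  [0.96, 0.15, 0, 0, 0, 0, 1],
  [0.96, 0.15, 0, 0, 0, 0, 1],
  [0.96, 0.15, 0, 0, 0, 0, 1],
  [0.96, 0.15, 0, 0, 0, 0, 1],
  [0.96, 0.15, 0, 0, 0, 0, 1],
  [0.96, 0.15, 0, 0, 0, 0, 1],
])

```text
time: 1.5
tcp_pos: [0.4646, -0.2293, 0.2482]
eef_rot: [-1.971, -2.446, -0.0]
wrist_force: [0.6, -0.2, -0.2]
width: 0.0856
```

send_rows([
  [0.96, 0.15, 0.3, 0, 0, 0, 1],
  [0.96, 0.15, 0.3, 0, 0, 0, 1],
  [0.96, 0.15, 0.3, 0, 0, 0, 1],
  [0.96, 0.15, 0.3, 0, 0, 0, 1],
  [0.96, 0.15, 0.3, 0, 0, 0, 1],
  [0, 0, 0, 0, 0, 0, 1],
  [0, 0, 0, 0, 0, 0, 1],
])

```text
time: 2.2
tcp_pos: [0.4558, -0.0848, 0.2033]
eef_rot: [1.968, 2.449, -0.0]
wrist_force: [0.1, -0.7, 1.6]
width: 0.0854
```

Run:
```python
from h import *
s=status.read_state();print(s);im=get_image("wrist");cv2.imwrite("pics/w1.png",im[:,:,::-1]);np.save("w1.npy",np.array([s["tcp_pos"],s["eef_rot"]]))
```

```text
{'time': 2.2, 'joints': array([-3.26417219e-01,  3.24564450e-01,  1.99489049e+00, -1.50018843e-04,
        8.22098070e-01, -5.43488605e-01]), 'dq': array([-0.02462787, -0.00240636, -0.01535994, -0.00144232,  0.00178388,
       -0.0193286 ]), 'joint_torque': array([ 1.29237000e+00, -4.46454871e+01, -1.97421277e+01,  4.72553086e-02,
       -1.14006816e-03,  1.54466545e-01]), 'tcp_pos': array([ 0.45579227, -0.08475178,  0.20333794]), 'eef_rot': array([ 1.96756543e+00,  2.44904464e+00, -1.40758869e-04]), 'wrist_force': array([ 0.11033803, -0.70002666,  1.61000221]), 'torque': array([ 0.04268561,  0.06049584, -0.02500314]), 'width': 0.08535970121699535}
```

View pics/w1.png

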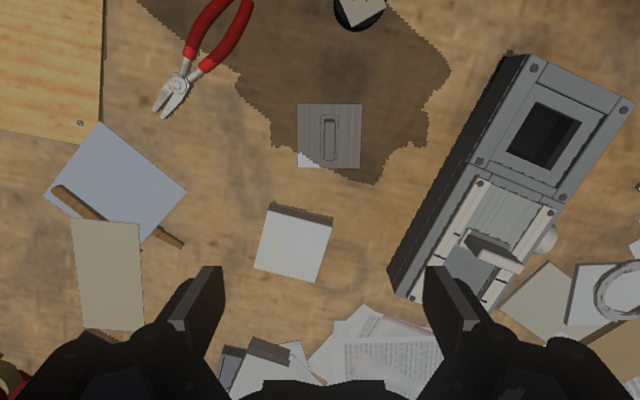

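The wrist view shows the cover's plate corners at (297,104), (361,104), (360,168) and (298,167), with the bar running along image y near (330,139). The hatch hole is around (542,135).

Run:
```python
from h import *
np.set_printoptions(precision=4,suppress=True)
im=cv2.imread("pics/w1.png");P=np.load("w1.npy")
C=onz("wrist",[(297,103.5),(361.5,103.5),(360.5,168.5),(297.5,167.5)],.006,P);print(C.mean(0),np.linalg.norm(np.diff(C[[0,1,2,3,0]],axis=0),axis=1))
for i in range(4):
    v=C[(i+1)%4]-C[i];print(np.degrees(np.arctan2(v[1],v[0])))
a=cv2.resize(im[85:185,285:375],None,fx=5.5,fy=5.5,interpolation=cv2.INTER_CUBIC)
b=cv2.resize(im[50:205,460:640],None,fx=3.5,fy=3.5,interpolation=cv2.INTER_CUBIC)
cv2.imwrite("pics/w1a.png",a);cv2.imwrite("pics/w1b.png",b)
```

```text
[ 0.4541 -0.0519  0.006 ] [0.058  0.06   0.0602 0.0591]
12.406572922272208
-76.40266364841558
-168.5104927543876
101.43163386810744
```

View pics/w1a.png

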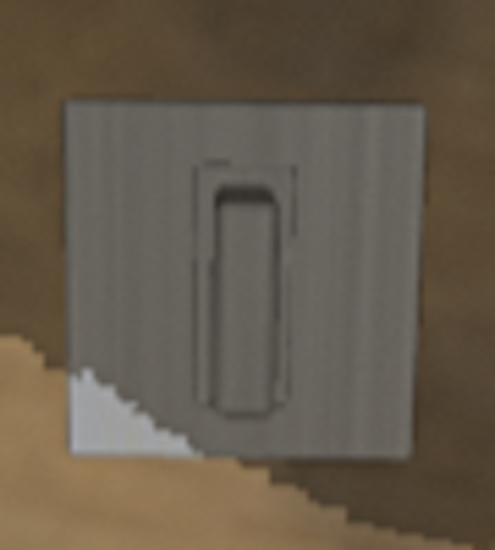

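View pics/w1b.png

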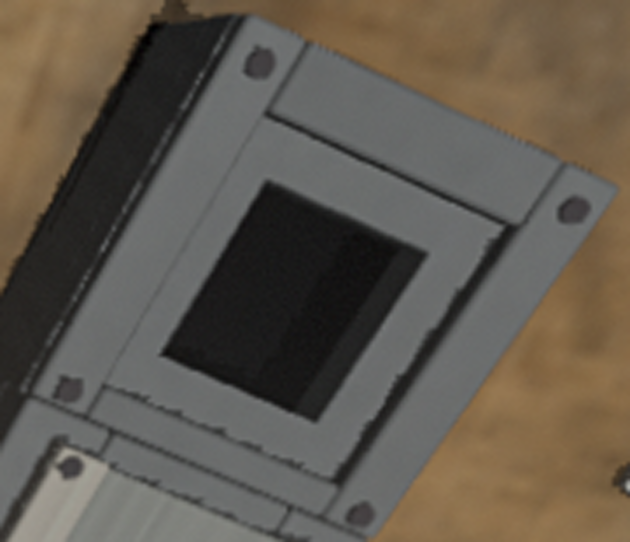

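Run:
```python
from h import *
np.set_printoptions(precision=4,suppress=True)
P=np.load("w1.npy")
f=lambda p,s,o:(np.array(p,float)+.5)/s-.5+np.array(o)
H=onz("wrist",f([(267,181),(428,253),(316,422),(162,354)],3.5,(460,50)),.039,P);print(H.mean(0),np.linalg.norm(np.diff(H[[0,1,2,3,0]],axis=0),axis=1))
v=H[1]-H[2];print(np.degrees(np.arctan2(v[1],v[0])));v=H[0]-H[3];print(np.degrees(np.arctan2(v[1],v[0])))
b=onz("wrist",f([(243,192),(243,412)],5.5,(285,85)),.032,P);print(b,b.mean(0))
# scene check
im=cv2.imread("pics/scene0.png");cv2.imwrite("pics/s0z.png",cv2.resize(im[155:275,250:390],None,fx=5,fy=5,interpolation=cv2.INTER_CUBIC))
s=status.read_state();T=R.from_rotvec(s["eef_rot"]).as_matrix()
print(T.T@(np.array([.4537,-.053,.15])-s["tcp_pos"])/.03, T)
```

```text
[ 0.625  -0.0093  0.039 ] [0.0431 0.0436 0.0432 0.0431]
79.79677890469412
79.68946863329168
[[ 0.4494 -0.0339  0.032 ]
 [ 0.4569 -0.0673  0.032 ]] [ 0.4531 -0.0506  0.032 ]
[1.0696 0.1571 1.7833] [[-0.2151  0.9766  0.0005]
 [ 0.9766  0.2151 -0.0003]
 [-0.0004  0.0004 -1.    ]]
```

View pics/s0z.png

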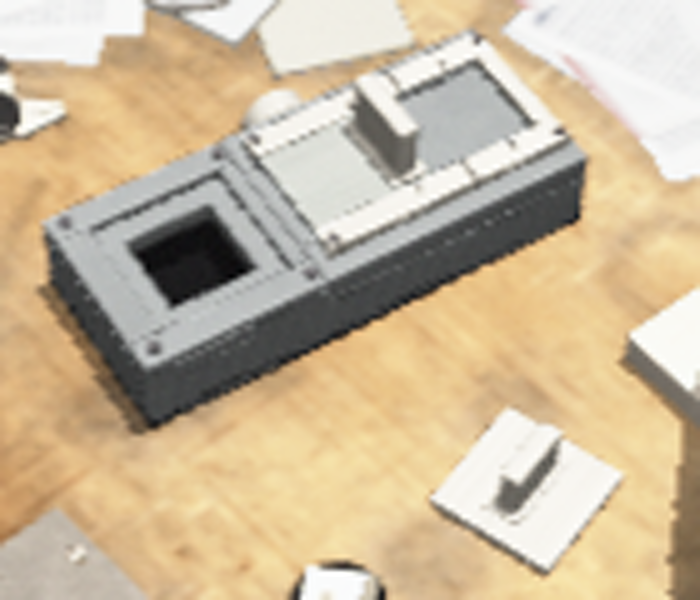

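Run:
```python
from h import *
np.set_printoptions(precision=4,suppress=True)
f=lambda p,s,o:(np.array(p,float)+.5)/s-.5+np.array(o)
H=onz("scene",f([(206,205),(258,261),(178,306),(127,250)],5,(250,155)),.039);print(H.mean(0))
C=onz("scene",f([(510,407),(623,476),(546,572),(431,497)],5,(250,155)),.006);print(C.mean(0))
```

```text
[ 0.6238 -0.0095  0.039 ]
[ 0.4528 -0.0509  0.006 ]
```

send_rows([
  [0.35, 0.05, 0, 0, 0, 0, 1],
  [0.35, 0.05, 0.6, 0, 0, 0, 1],
  [0.36, 0.05, 0.9, 0, 0, 0, 1],
  [0, 0, 0.9, 0, 0, 0, 1],
  [0, 0, 0.9, 0, 0, 0, 1],
  [0, 0, 0, 0, 0, 0, 1],
  [0, 0, 0, 0, 0, 0, 1],
])

```text
time: 2.95
tcp_pos: [0.4533, -0.0532, 0.1047]
eef_rot: [-1.967, -2.449, 0.0]
wrist_force: [-0.1, -1.1, 0.5]
width: 0.0853
```

Run:
```python
from h import *
s=status.read_state();print(s['tcp_pos'],s['joints']);im=get_image("wrist");cv2.imwrite("pics/w2.png",im[:,:,::-1]);np.save("w2.npy",np.array([s["tcp_pos"],s["eef_rot"]]))
```

```text
[ 0.45331141 -0.0531934   0.10468118] [-2.61666680e-01  4.85167966e-01  2.10633912e+00 -1.21879219e-04
  5.50628800e-01 -4.79167280e-01]
```

View pics/w2.png

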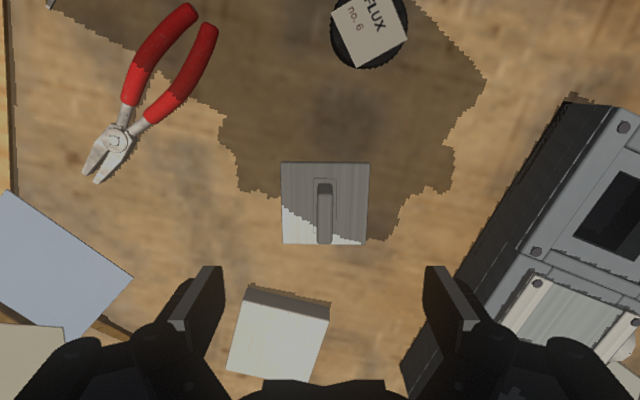

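The cover's corners are now at (281,162), (368,162), (366,244) and (283,243). It sits centred between the jaws, and the bar is parallel to the pads.

Run:
```python
from h import *
np.set_printoptions(precision=4,suppress=True)
P=np.load("w2.npy")
C=onz("wrist",[(281,161.5),(369,161.5),(366.5,244),(283,243.5)],.006,P);print(C.mean(0),np.linalg.norm(np.diff(C[[0,1,2,3,0]],axis=0),axis=1))
T=R.from_rotvec(P[1]).as_matrix()
print("corr tool mm",T.T@(np.append(C.mean(0)[:2],.025)-P[0])*1000)
```

```text
[ 0.454 -0.051  0.006] [0.0581 0.0603 0.0598 0.06  ]
corr tool mm [ 1.9305  1.2189 79.6809]
```

send_rows([
  [0.06, 0.03, 0.7, 0, 0, 0, 1],
  [0, 0, 0.7, 0, 0, 0, 1],
  [0, 0, 0.6, 0, 0, 0, 1],
  [0, 0, 0.4, 0, 0, 0, 1],
  [0, 0, 0.22, 0, 0, 0, 1],
  [0, 0, 0, 0, 0, 0, 1],
  [0, 0, 0, 0, 0, 0, 1],
])

```text
time: 3.7
tcp_pos: [0.4541, -0.0512, 0.0266]
eef_rot: [1.965, 2.449, 0.001]
wrist_force: [-1.2, -0.0, -0.1]
width: 0.0858
```

send_rows([
  [0, 0, 0, 0, 0, 0, 0],
  [0, 0, 0, 0, 0, 0, 0],
  [0, 0, 0, 0, 0, 0, 0],
  [0, 0, 0, 0, 0, 0, 0],
  [0, 0, 0, 0, 0, 0, 0],
  [0, 0, 0, 0, 0, 0, 0],
  [0, 0, 0, 0, 0, 0, 0],
  [0, 0, 0, 0, 0, 0, 0],
])

```text
time: 4.5
tcp_pos: [0.4537, -0.0511, 0.0259]
eef_rot: [1.966, 2.45, 0.0]
wrist_force: [-0.8, 1.4, 5.1]
width: 0.0084
```

send_rows([
  [0, 0, -0.4, 0, 0, 0, 0],
  [0, 0, -0.7, 0, 0, 0, 0],
  [0, 0, -0.9, 0, 0, 0, 0],
  [0, 0, -0.9, 0, 0, 0, 0],
  [0, 0, -0.7, 0, 0, 0, 0],
  [0, 0, 0, 0, 0, 0, 0],
  [0, 0, 0, 0, 0, 0, 0],
])

```text
time: 5.2
tcp_pos: [0.4535, -0.051, 0.1335]
eef_rot: [1.966, 2.45, 0.0]
wrist_force: [0.0, 0.4, -1.9]
width: 0.009
```

Run:
```python
from h import *
s=status.read_state();print(s['tcp_pos'],s['eef_rot'],s['width'],s['joints']);im=get_image("wrist");cv2.imwrite("pics/w3.png",im[:,:,::-1]);np.save("w3.npy",np.array([s["tcp_pos"],s["eef_rot"]]))
```

```text
[ 0.45348504 -0.05101115  0.1334737 ] [1.96551713e+00 2.45024374e+00 1.98903308e-04] 0.008984303179413747 [-2.56901408e-01  4.31162242e-01  2.08348368e+00 -9.57525689e-05
  6.26509568e-01 -4.75492215e-01]
```

View pics/w3.png

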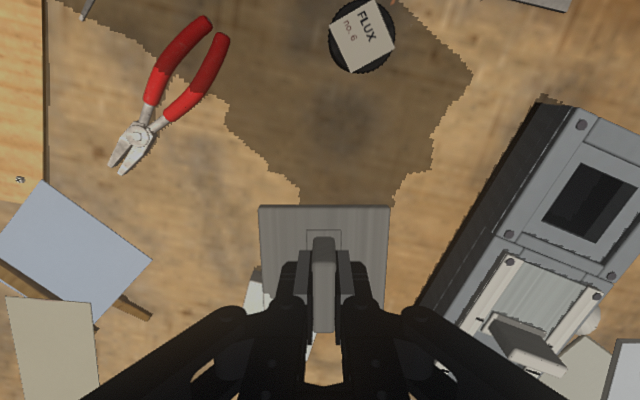

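The plate is held level, with its front edge horizontal from (259,206) to (390,206) and the bar between the pads at (323,285). The hatch is visible at (590,200).

Run:
```python
from h import *
P=np.load("w3.npy");T=R.from_rotvec(P[1]).as_matrix()
x=T[:,0];print("yaw x",np.degrees(np.arctan2(x[1],x[0])))
for uv in ([(259,205.5),(390,205.5)],):
    E=(onz("wrist",uv,P[0][2]-.020,P)-P[0])@T;print(E)
```

```text
yaw x 102.52877165830674
[[ 0.03024177 -0.02851803  0.01998209]
 [ 0.0302237   0.03006876  0.02000336]]
```

send_rows([
  [0, 0, -0.1, 0, 0, 0.94, 0],
  [0, 0, -0.1, 0, 0, 0.94, 0],
  [0, 0, 0, 0, 0, 0.94, 0],
  [0, 0, 0, 0, 0, 0, 0],
  [0, 0, 0, 0, 0, 0, 0],
])

```text
time: 5.75
tcp_pos: [0.4533, -0.051, 0.1388]
eef_rot: [-2.402, -2.022, 0.002]
wrist_force: [0.6, -0.1, -1.5]
width: 0.009
```

send_rows([
  [-0.11, 0.5, 0, 0, 0, 0, 0],
  [-0.11, 0.9, 0, 0, 0, 0, 0],
  [-0.11, 0.9, 0, 0, 0, 0, 0],
  [-0.11, 0.9, 0, 0, 0, 0, 0],
  [-0.11, 0.9, 0, 0, 0, 0, 0],
  [-0.11, 0.9, 0, 0, 0, 0, 0],
  [0, 0.4, 0, 0, 0, 0, 0],
  [0, 0, 0, 0, 0, 0, 0],
])

```text
time: 6.55
tcp_pos: [0.6105, -0.099, 0.1386]
eef_rot: [-2.404, -2.022, 0.001]
wrist_force: [0.7, -0.4, -0.7]
width: 0.0088
```

send_rows([
  [0, 0, 0, 0, 0, 0, 0],
  [0, 0, 0, 0, 0, 0, 0],
])

```text
time: 6.75
tcp_pos: [0.6088, -0.0985, 0.1394]
eef_rot: [-2.405, -2.02, 0.001]
wrist_force: [-0.8, 0.4, -1.3]
width: 0.0089
```

Run:
```python
from h import *
s=status.read_state();print(s['tcp_pos'],s['eef_rot'],s['width'],s['joints']);im=get_image("wrist");cv2.imwrite("pics/w4.png",im[:,:,::-1]);np.save("w4.npy",np.array([s["tcp_pos"],s["eef_rot"]]))
x=R.from_rotvec(s["eef_rot"]).as_matrix()[:,0];print("yaw x",np.degrees(np.arctan2(x[1],x[0])))
```

```text
[ 0.60883087 -0.09848695  0.13944733] [-2.40536522e+00 -2.01961066e+00  9.98285319e-04] 0.008926398461903493 [-2.67402945e-01  6.01780427e-01  1.68673454e+00 -9.38385896e-05
  8.54093115e-01 -9.34276479e-02]
yaw x 80.03548296843732
```

View pics/w4.png

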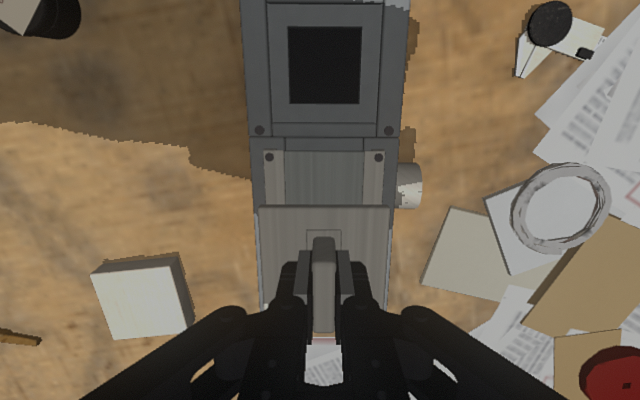

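The hatch hole's corners are at (288,27), (361,27), (360,103) and (289,103). The held plate is parallel to it, with its front edge at y=206.

Run:
```python
from h import *
np.set_printoptions(precision=4,suppress=True)
P=np.load("w4.npy");T=R.from_rotvec(P[1]).as_matrix()
g=cv2.cvtColor(cv2.imread("pics/w4.png"),cv2.COLOR_BGR2GRAY)
m=(g<45).astype(np.uint8);m[:, :270]=0;m[:,380:]=0;m[130:]=0
n,l,st,c=cv2.connectedComponentsWithStats(m);k=1+np.argmax(st[1:,4]);print(st[k],c[k])
q=cv2.boxPoints(cv2.minAreaRect(np.argwhere(l==k)[:,::-1].astype(np.float32)));print(q)
H=onz("wrist",q,.039,P);print(H.mean(0),np.linalg.norm(np.diff(H[[0,1,2,3,0]],axis=0),axis=1))
print((H-P[0])@T*1000,((H-P[0])@T).mean(0)*1000)
```

```text
[ 288   27   74   77 5524] [324.1005  64.5422]
[[288.  27.]
 [361.  27.]
 [361. 103.]
 [288. 103.]]
[ 0.625  -0.0093  0.039 ] [0.0428 0.0429 0.0459 0.043 ]
[[112.1147 -20.7972 100.4713]
 [112.0837  22.0246 100.4277]
 [ 69.1661  23.6005 100.4251]
 [ 69.1854 -22.3182 100.4718]] [ 90.6375   0.6274 100.449 ]
```

send_rows([
  [0.5, 0, 0, 0, 0, 0, 0],
  [0.8, 0, 0, 0, 0, 0, 0],
  [0.8, 0, 0, 0, 0, 0, 0],
  [0.6, 0, 0, 0, 0, 0, 0],
  [0.3, 0, 0, 0, 0, 0, 0],
  [0, 0, 0, 0, 0, 0, 0],
  [0, 0, 0, 0, 0, 0, 0],
  [0, 0, 0, 0, 0, 0, 0],
])

```text
time: 7.6
tcp_pos: [0.6253, -0.0109, 0.1397]
eef_rot: [2.408, 2.018, -0.0]
wrist_force: [-0.3, -0.3, -0.9]
width: 0.0086
```

send_rows([
  [0, 0, 0.5, 0, 0, 0, 0],
  [0, 0, 0.7, 0, 0, 0, 0],
  [0, 0, 0.5, 0, 0, 0, 0],
  [0, 0, 0.2, 0, 0, 0, 0],
  [0, 0, 0, 0, 0, 0, 0],
  [0, 0, 0, 0, 0, 0, 0],
  [0, 0, 0, 0, 0, 0, 0],
])

```text
time: 8.3
tcp_pos: [0.6258, -0.0102, 0.0835]
eef_rot: [2.406, 2.018, 0.001]
wrist_force: [-0.1, -0.2, -1.0]
width: 0.0087
```

Run:
```python
from h import *
s=status.read_state();print(s['tcp_pos'],s['eef_rot'],s['width'],s['wrist_force'])
for n in ("wrist","scene"):
    im=get_image(n)[:,:,::-1]
    if n=="scene": im=cv2.resize(im[155:275,250:390],None,fx=5,fy=5,interpolation=cv2.INTER_CUBIC)
    cv2.imwrite(f"pics/{n}5.png",im)
np.save("w5.npy",np.array([s["tcp_pos"],s["eef_rot"]]))
```

```text
[ 0.62575377 -0.01023294  0.08349825] [2.40648591e+00 2.01797992e+00 1.31927766e-03] 0.008683365490932834 [-0.06966579 -0.16860307 -0.95557757]
```

View pics/wrist5.png

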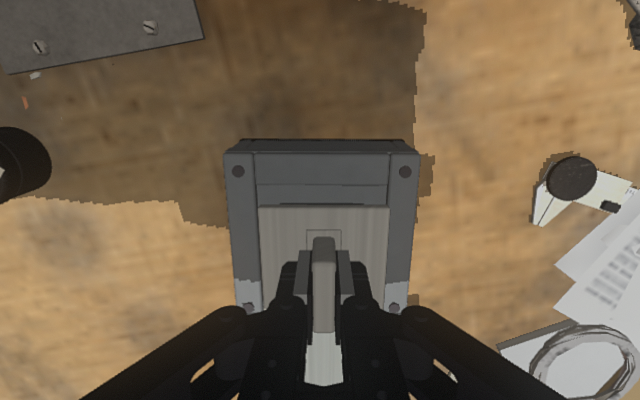

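View pics/scene5.png

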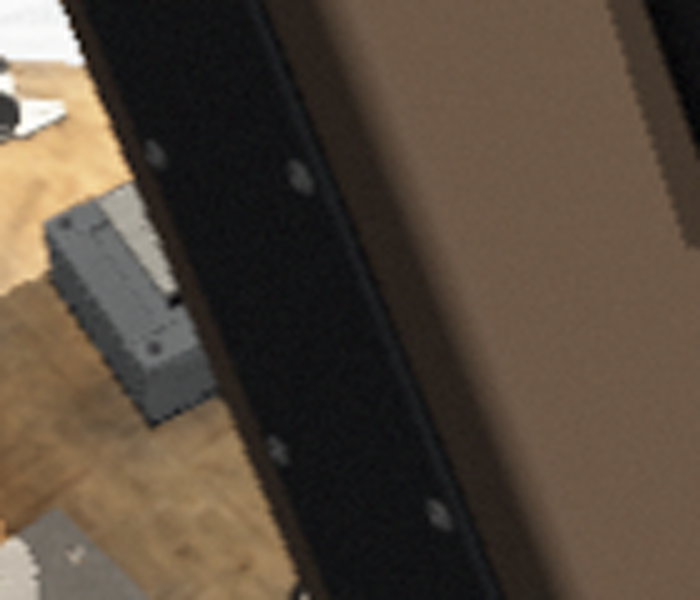

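Run:
```python
from h import *
P=np.load("w5.npy");T=R.from_rotvec(P[1]).as_matrix()
print("end",(onz("wrist",[(224,153.5),(419.5,153.5)],.045,P)-P[0])@T*1000)
z=P[0][2]-.02
print("plate",(onz("wrist",[(258,205.5),(390,205.5)],z,P)-P[0])@T*1000)
print("recess y+ edge",(onz("wrist",[(256,184),(388,184)],.045,P)-P[0])@T*1000)
print("sides at row 230",(onz("wrist",[(258,200),(389,200)],.045,P)-P[0])@T*1000)
im=cv2.imread("pics/wrist5.png");cv2.imwrite("pics/w5z.png",cv2.resize(im[130:270,215:430],None,fx=3.6,fy=3.6,interpolation=cv2.INTER_CUBIC))
```

```text
end [[ 49.98207663 -47.58747145  38.43724373]
 [ 49.92348876  45.96570154  38.5583243 ]]
plate [[ 30.30069007 -29.28638887  19.9624501 ]
 [ 30.25389036  29.75569419  20.03886481]]
recess y+ edge [[ 34.74821691 -33.29295537  38.45557485]
 [ 34.70080164  31.84020542  38.53987294]]
sides at row 230 [[ 26.37661131 -32.82392179  38.45608872]
 [ 26.32542832  32.84327459  38.54107794]]
```

View pics/w5z.png

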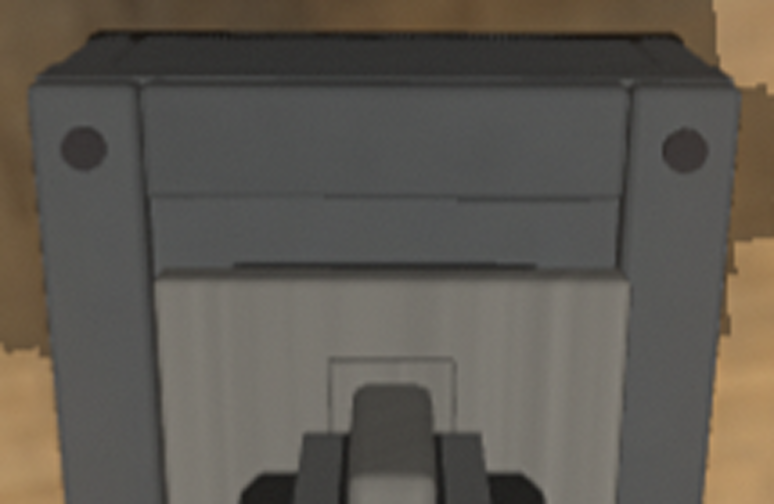

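send_rows([
  [0.04, -0.03, 0.1, 0, 0, 0, 0],
  [0, 0, 0.1, 0, 0, 0, 0],
  [0, 0, 0.1, 0, 0, 0, 0],
  [0, 0, 0.1, 0, 0, 0, 0],
  [0, 0, 0, 0, 0, 0, 0],
  [0, 0, 0, 0, 0, 0, 0],
])

```text
time: 9.0
tcp_pos: [0.6247, -0.0088, 0.0706]
eef_rot: [-2.407, -2.019, 0.0]
wrist_force: [0.3, 0.3, -2.2]
width: 0.0088
```

send_rows([
  [0, 0, 0.1, 0, 0, 0, 0],
  [0, 0, 0.07, 0, 0, 0, 0],
  [0, 0, 0, 0, 0, 0, 0],
  [0, 0, 0, 0, 0, 0, 0],
])

```text
time: 9.4
tcp_pos: [0.6247, -0.0088, 0.0656]
eef_rot: [2.407, 2.019, -0.0]
wrist_force: [0.3, 0.2, -1.2]
width: 0.0091
```

No contact yet, and the commanded underside is about at the ledge. I'll press on in small steps.

send_rows([
  [0, 0, 0.04, 0, 0, 0, 0],
  [0, 0, 0.03, 0, 0, 0, 0],
  [0, 0, 0, 0, 0, 0, 0],
  [0, 0, 0, 0, 0, 0, 0],
])

```text
time: 9.8
tcp_pos: [0.6249, -0.0088, 0.0649]
eef_rot: [2.407, 2.018, 0.001]
wrist_force: [-3.6, 0.5, 12.8]
width: 0.0091
```

send_rows([
  [0, 0, 0.04, 0, 0, 0, 0],
  [0, 0, 0, 0, 0, 0, 0],
  [0, 0, 0, 0, 0, 0, 0],
  [0, 0, 0, 0, 0, 0, 0],
  [0, 0, 0, 0, 0, 0, 0],
])

```text
time: 10.3
tcp_pos: [0.6249, -0.0088, 0.0649]
eef_rot: [2.406, 2.018, 0.002]
wrist_force: [-8.4, 0.8, 24.9]
width: 0.0087
```

Run:
```python
from h import *
s=status.read_state();print(s['tcp_pos'],s['eef_rot'],s['width'],s['wrist_force'],s['torque'])
im=get_image("wrist")[:,:,::-1];cv2.imwrite("pics/w6z.png",cv2.resize(im[130:270,215:430],None,fx=3.6,fy=3.6,interpolation=cv2.INTER_CUBIC))
```

```text
[ 0.62485341 -0.00881413  0.0648624 ] [2.40608495e+00 2.01799266e+00 1.58742531e-03] 0.008679043806845381 [-8.3880349   0.80212396 24.91925917] [ 0.07828303  1.51974215 -0.05213738]
```

View pics/w6z.png

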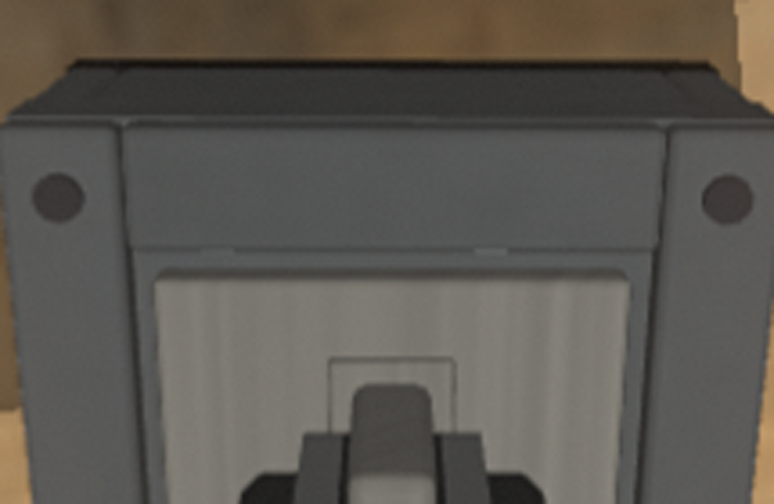

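The plate sits inside the recess with an even gap of about 3 mm on all visible sides, and about 25 N is pressing it down. Now I'll unload and release.

send_rows([
  [0, 0, -0.03, 0, 0, 0, 0],
  [0, 0, 0, 0, 0, 0, 0.4],
  [0, 0, 0, 0, 0, 0, 0.6],
  [0, 0, 0, 0, 0, 0, 0.6],
  [0, 0, 0, 0, 0, 0, 0.6],
  [0, 0, 0, 0, 0, 0, 0.6],
])

```text
time: 10.95
tcp_pos: [0.6247, -0.0088, 0.063]
eef_rot: [-2.407, -2.019, 0.0]
wrist_force: [0.2, 0.2, 0.1]
width: 0.0509
```

send_rows([
  [0, 0, -0.3, 0, 0, 0, 0.6],
  [0, 0, -0.6, 0, 0, 0, 0.6],
  [0, 0, -0.9, 0, 0, 0, 0.6],
  [0, 0, -0.9, 0, 0, 0, 0.6],
  [0, 0, -0.6, 0, 0, 0, 0.6],
  [0, 0, 0, 0, 0, 0, 0.6],
])

```text
time: 11.55
tcp_pos: [0.6257, -0.0089, 0.1653]
eef_rot: [2.404, 2.016, 0.005]
wrist_force: [-0.3, -0.1, -0.3]
width: 0.0516
```

Run:
```python
from h import *
s=status.read_state();print(s['tcp_pos'],s['eef_rot'],s['width'],s['wrist_force'])
im=get_image("wrist")[:,:,::-1];cv2.imwrite("pics/w7.png",im)
```

```text
[ 0.62568384 -0.00888702  0.16532221] [2.40435982 2.01640252 0.0052126 ] 0.05157811539258119 [-0.33160065 -0.14539579 -0.30678093]
```

View pics/w7.png

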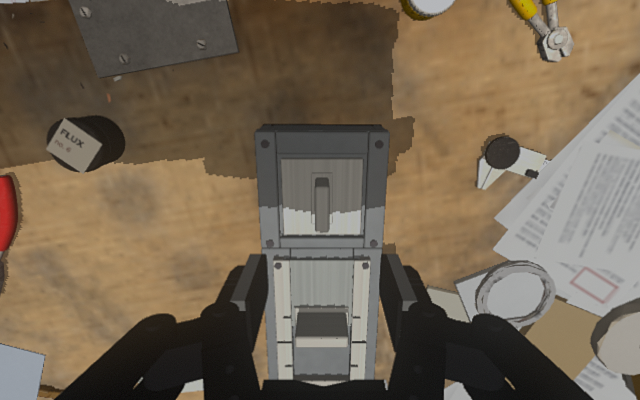

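The cover lies in the recess around (321,197), released and undisturbed. The tab's top is near (322,325). Next I'll turn 90° so I can pinch the tab along the box's y.

send_rows([
  [-0.5, 0, 0, 0, 0, 1, 0.6],
  [0, 0, 0, 0, 0, 1, 0.6],
  [0, 0, 0, 0, 0, 1, 0.6],
  [0, 0, 0, 0, 0, 1, 0.6],
  [0, 0, 0, 0, 0, 1, 0.6],
  [0, 0, 0, 0, 0, 1, 0.6],
  [0, 0, 0, 0, 0, 1, 0.6],
  [0, 0, 0, 0, 0, 1, 0.6],
])

```text
time: 12.4
tcp_pos: [0.6216, -0.0235, 0.1609]
eef_rot: [-3.112, -0.427, 0.003]
wrist_force: [-0.1, 0.7, 0.9]
width: 0.0516
```

send_rows([
  [0, 0, 0, 0, 0, 1, 0.6],
  [0, 0, 0, 0, 0, 1, 0.6],
  [0, 0, 0, 0, 0, 1, 0.6],
  [0, 0, 0, 0, 0, 0.25, 0.6],
  [0, 0, 0, 0, 0, 0, 0.6],
  [0, 0, 0, 0, 0, 0, 0.6],
])

```text
time: 13.0
tcp_pos: [0.6218, -0.0236, 0.1614]
eef_rot: [3.13, -0.273, -0.002]
wrist_force: [-0.2, -1.4, 0.3]
width: 0.0511
```

Run:
```python
from h import *
s=status.read_state();T=R.from_rotvec(s['eef_rot']).as_matrix();x=T[:,0];print(s['tcp_pos'],np.degrees(np.arctan2(x[1],x[0])),s['joints'],s['width'])
print(T.T@(np.array([.6072,-.1083,.165])-s['tcp_pos'])/.03)
```

```text
[ 0.62181217 -0.02355202  0.16143122] -9.952186659286665 [-1.43934929e-01  5.81244519e-01  1.65447508e+00 -8.90072038e-05
  9.07049568e-01  1.60061464e+00] 0.0511325315860146
[ 0.00834012  2.86661529 -0.11866811]
```

send_rows([
  [0, 0.5, 0, 0, 0, 0, 0.6],
  [0, 0.8, 0, 0, 0, 0, 0.6],
  [0, 0.8, 0, 0, 0, 0, 0.6],
  [0, 0.57, 0, 0, 0, 0, 0.6],
  [0, 0.2, 0, 0, 0, 0, 0.6],
  [0, 0, 0, 0, 0, 0, 0.6],
  [0, 0, 0, 0, 0, 0, 0.6],
])

```text
time: 13.7
tcp_pos: [0.6071, -0.108, 0.1622]
eef_rot: [-3.129, 0.275, 0.0]
wrist_force: [0.1, -0.8, 0.5]
width: 0.0513
```

Run:
```python
from h import *
s=status.read_state();print(s['tcp_pos'])
im=get_image("wrist")[:,:,::-1];cv2.imwrite("pics/w8.png",im);np.save("w8.npy",np.array([s["tcp_pos"],s["eef_rot"]]))
```

```text
[ 0.60711881 -0.10799047  0.16218937]
```

View pics/w8.png

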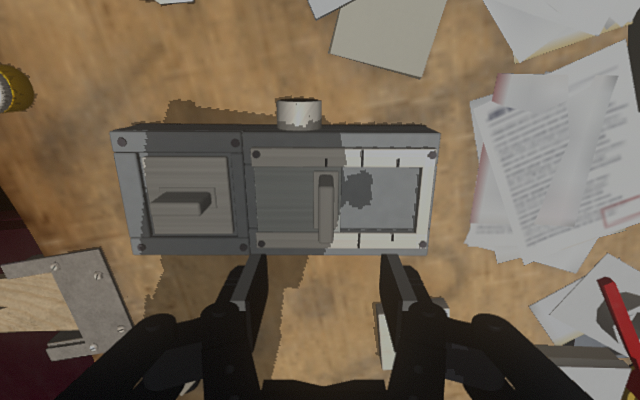

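The tab's top face spans about x 319–333 and y 176–242, centred between the jaws. The guide marks are at x≈327, 361 and 397 on the upper guide.

Run:
```python
from h import *
P=np.load("w8.npy");T=R.from_rotvec(P[1]).as_matrix()
print((onz("wrist",[(326,177),(326,242)],.0815,P)-P[0])@T*1000)
print("marks",(onz("wrist",[(327,163),(362,158),(398,163),(326,240),(359,240),(392,237)],.052,P)-P[0])@T*1000)
im=cv2.imread("pics/w8.png");cv2.imwrite("pics/w8z.png",cv2.resize(im[120:270,240:450],None,fx=3.7,fy=3.7,interpolation=cv2.INTER_CUBIC))
```

```text
[[ 25.65258886   0.82072229  80.68886328]
 [-18.65216733   0.90818328  80.68958344]]
marks [[ 27.47899298   1.75501844 110.18873271]
 [ 30.98855152  25.94024396 110.18606878]
 [ 27.41665307  51.03872717 110.18342306]
 [-31.57738688   1.17726627 110.18976746]
 [-31.59127132  25.91480269 110.18710204]
 [-29.11724938  50.46525936 110.18441581]]
```

View pics/w8z.png

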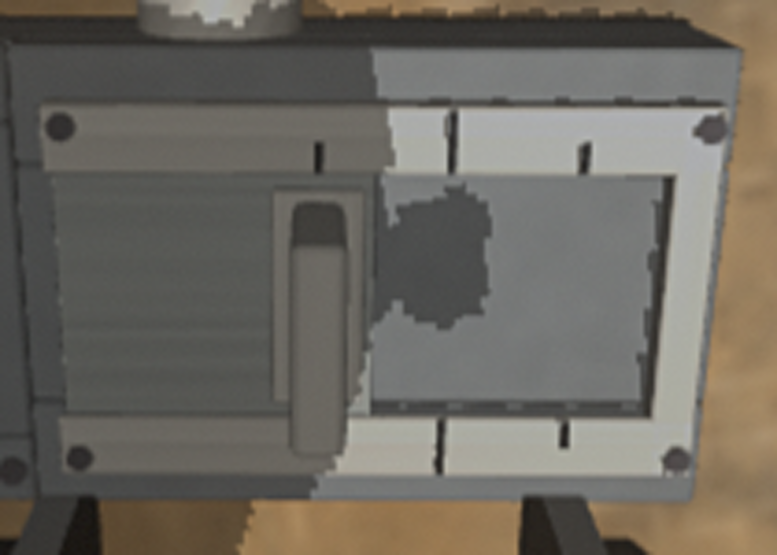

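send_rows([
  [0, 0.03, 0.5, 0, 0, 0, 0.6],
  [0, 0, 0.8, 0, 0, 0, 0.6],
  [0, 0, 0.8, 0, 0, 0, 0.6],
  [0, 0, 0.6, 0, 0, 0, 0.6],
  [0, 0, 0.25, 0, 0, 0, 0.6],
  [0, 0, 0, 0, 0, 0, 0.6],
  [0, 0, 0, 0, 0, 0, 0.6],
])

```text
time: 14.45
tcp_pos: [0.6074, -0.109, 0.0744]
eef_rot: [3.129, -0.274, 0.002]
wrist_force: [-0.3, -0.0, -0.1]
width: 0.0512
```

send_rows([
  [0, 0, 0, 0, 0, 0, 0],
  [0, 0, 0, 0, 0, 0, 0],
  [0, 0, 0, 0, 0, 0, 0],
  [0, 0, 0, 0, 0, 0, 0],
  [0, 0, 0, 0, 0, 0, 0],
  [0, 0, 0, 0, 0, 0, 0],
  [0, 0, 0, 0, 0, 0, 0],
])

```text
time: 15.15
tcp_pos: [0.6071, -0.1094, 0.0745]
eef_rot: [3.129, -0.275, 0.002]
wrist_force: [-2.0, 0.2, 7.4]
width: 0.0088
```

Run:
```python
from h import *
s=status.read_state();print(s['tcp_pos'],s['eef_rot'],s['width'],s['wrist_force']);np.save("shut.npy",np.array([s["tcp_pos"],s["eef_rot"]]))
```

```text
[ 0.6071192  -0.10941746  0.07447104] [ 3.12926415e+00 -2.75118155e-01  1.56579792e-03] 0.008773678159121043 [-1.99578774  0.16342297  7.39629607]
```

send_rows([
  [0, 0.17, 0, 0, 0, 0, 0],
  [0, 0.17, 0, 0, 0, 0, 0],
  [0, 0.17, 0, 0, 0, 0, 0],
  [0, 0.17, 0, 0, 0, 0, 0],
  [0, 0.16, 0, 0, 0, 0, 0],
  [0, 0, 0, 0, 0, 0, 0],
  [0, 0, 0, 0, 0, 0, 0],
  [0, 0, 0, 0, 0, 0, 0],
])

```text
time: 15.95
tcp_pos: [0.6028, -0.1331, 0.0745]
eef_rot: [-3.129, 0.275, -0.001]
wrist_force: [0.5, 9.1, 7.9]
width: 0.0092
```

Run:
```python
from h import *
s=status.read_state();P=np.load("shut.npy");T=R.from_rotvec(P[1]).as_matrix();print(s['tcp_pos'],s['eef_rot'],s['width'],s['wrist_force'],T.T@(s['tcp_pos']-P[0])*1000)
for n in ("wrist","top","scene"):
    im=get_image(n)[:,:,::-1];cv2.imwrite(f"pics/{n}9.png",im)
im=cv2.imread("pics/wrist9.png");cv2.imwrite("pics/w9z.png",cv2.resize(im[100:320,140:500],None,fx=2.2,fy=2.2,interpolation=cv2.INTER_CUBIC))
np.save("w9.npy",np.array([s["tcp_pos"],s["eef_rot"]]))
```

```text
[ 0.60284698 -0.13311852  0.07448036] [-3.12851004e+00  2.75199414e-01 -1.41500937e-03] 0.009227543131703346 [0.53441262 9.14127236 7.90410372] [-7.11462080e-02  2.40829178e+01 -5.32418275e-03]
```

View pics/w9z.png

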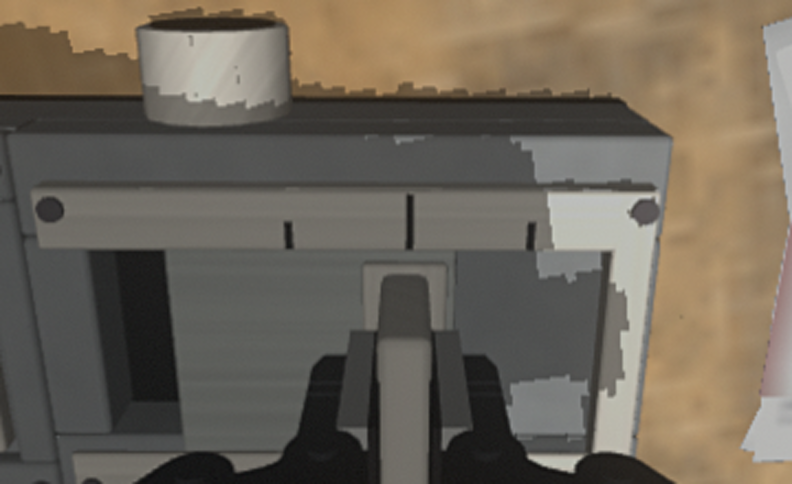

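View pics/top9.png

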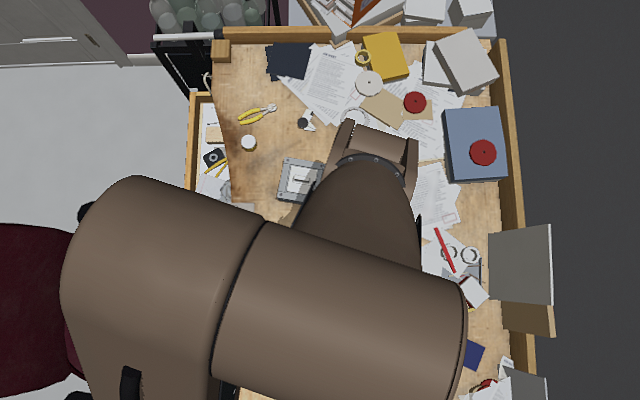

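View pics/scene9.png

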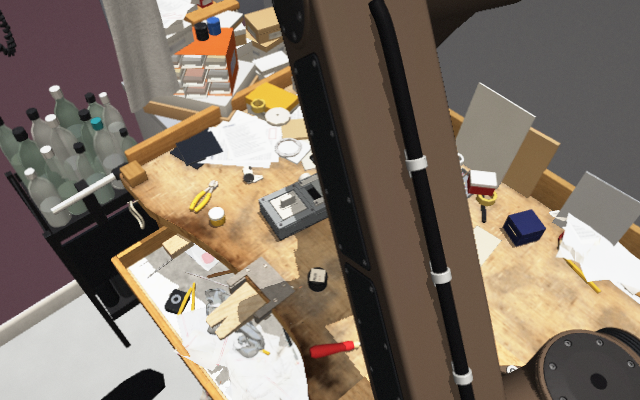

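The wrist close-up shows the tab's foot centred at zoom x≈405, against the long mark at 409, so it is about 0.8 mm short. That matches the 24.1 mm of travel and the 9 N spring force. The cover is still seated and the jars are where they were. I'll nudge the tab slightly and hold.

send_rows([
  [0, 0.03, 0, 0, 0, 0, 0],
  [0, 0, 0, 0, 0, 0, 0],
  [0, 0, 0, 0, 0, 0, 0],
  [0, 0, 0, 0, 0, 0, 0],
  [0, 0, 0, 0, 0, 0, 0],
  [0, 0, 0, 0, 0, 0, 0],
  [0, 0, 0, 0, 0, 0, 0],
  [0, 0, 0, 0, 0, 0, 0],
])

```text
time: 16.9
tcp_pos: [0.6027, -0.1339, 0.0745]
eef_rot: [-3.129, 0.275, -0.001]
wrist_force: [1.0, 9.2, 5.7]
width: 0.0092
```

Run:
```python
from h import *
s=status.read_state();P=np.load("shut.npy");T=R.from_rotvec(P[1]).as_matrix();print(s['time'],s['width'],s['wrist_force'],T.T@(s['tcp_pos']-P[0])*1000,abs(s['dq']).max())
im=get_image("wrist")[:,:,::-1];cv2.imwrite("pics/w10.png",im)
t=cv2.imread("pics/top9.png");cv2.imwrite("pics/t9z.png",cv2.resize(t[145:215,265:335],None,fx=8,fy=8,interpolation=cv2.INTER_CUBIC))
```

```text
16.9 0.009182418447987608 [0.96949688 9.21662999 5.67755681] [-8.05400732e-02  2.48958727e+01 -2.05528281e-02] 0.0018215100351533444
```

View pics/w10.png

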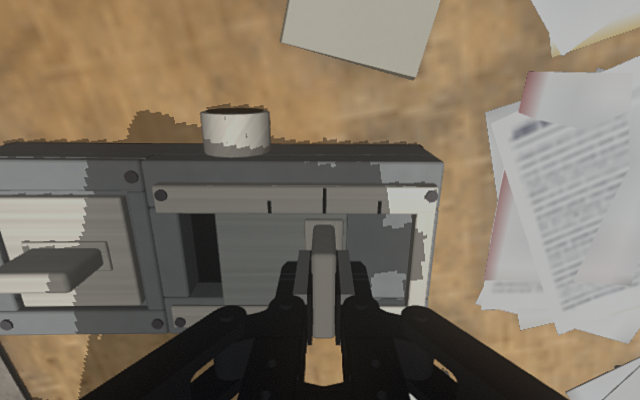

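View pics/t9z.png

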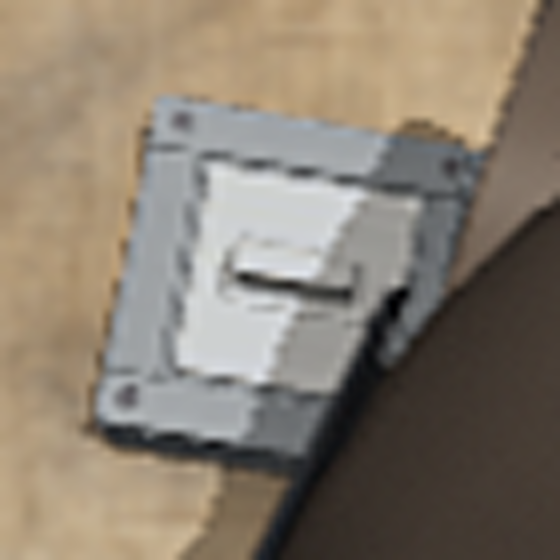

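The tab (x≈324) lines up with the long mark (x≈324). The cover is flush and level in the recess, and the arm is still. I'm handing in.

```bash
python3 -c "
from plant import r
print(r.finish_job())"
```

```text
the job is handed in; nothing more can be done
None
```

I put the cover into the hatch recess, pressed it down and released it. I then opened the shutter to half travel and handed the job in with the fingers still holding it there. `finish_job` gives no verdict, so I only have my own checks to go on.

- **Cover:** I pressed it onto its ledge with about 25 N. It stopped at the expected height and, in the wrist and top pictures, sits level with an even gap of about 3 mm on the sides in view.
- **Shutter:** I gripped the tab and moved it 24.9 mm, so its middle lines up with the long mark in the last wrist picture. The force back on the wrist along the slide was about 9 N, which matches the spring at half travel. The arm was still at 16.9 s.
- **Jars:** Both looked undisturbed in the scene picture.
- **Bench block:** The arm hid it from the fixed cameras at the end. It was in place in earlier wrist pictures and nothing came near it, but I have no final picture of it.
- **Disagreements:** The top camera placed things about 2 mm lower in y than the other two, so I used the wrist and scene cameras. The gripper read about 9 mm on the 10 mm bar and tab. While it held the tab there was also a small upward force of 6–8 N on the wrist. I took both to be effects of the grip.

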